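# Load the bookshop's card printer

## Task

Get the shelf-card printer ready: slide the upright pack of blank cards fully down into the printer's narrow slot, and drop the ribbon cassette fully home in the wide bay. Once the cassette is home, swing the steel locking lever over it all the way shut against its stop. Leave the drink can, mug, books and plates where they stand.

Things in the scene. Friction and masses are not known exactly. Their poses are not given: they have to be found in the camera images.
- printer: Grey box-shaped desktop card printer, 170 (its x) x 190 (its y) x 70 mm high, fixed to the table. Origin: centre of its underside; z up; its front (black card outlet) faces its -x; +y is the side with the wide bay and the lever, -y the side with the narrow slot. Both openings are in its flat top (deck, 70 mm above its origin), 30 mm deep, with straight walls.
- bay_floor (a point): Centre of the floor of the wide bay, 30 mm below the deck; axes as the printer's. The bay is 67 (x) x 43 (y) mm, so the cassette has 1.5 mm of play on each side.
- slot_floor (a point): Centre of the floor of the narrow slot, 30 mm below the deck, 90 mm from the bay's centre; axes as the printer's. The slot is 89 (x) x 15 (y) mm, so the card pack has 1.5 mm of play on each side.
- cassette: Black ribbon cassette, a block 64 (its x) x 40 (its y) x 50 mm high with round spool windows on its long sides and a paper label on top, standing loose on the table. Origin: centre of its underside; z up. Its foot is bevelled all round as a lead-in (2.5 mm in over the lowest 6 mm). Either way round fits. Seated, it stands 20 mm out of the deck. 0.14 kg nominal.
- card_pack: White flat pack of blank plastic cards, 86 (its x) x 12 (its y, thickness) x 54 mm high, standing on its long edge in a low dark steel holder. Origin: centre of its underside; z up. Its foot is bevelled all round as a lead-in (2.5 mm in over the lowest 6 mm). Either way round fits. Seated, it stands 24 mm out of the deck. 0.09 kg nominal.
- holder: Low dark steel holder, fixed to the table, base 96 (x) x 50 (y) x 6 mm with a lip on each side rising to 22 mm above the table, 16 mm apart; the card pack stands between the lips on the 6 mm base, so it is lifted straight up. Origin: centre of the underside; x along the lips.
- lever (a joint): Angle of the locking lever about its upright pivot: 0 is shut against its stop (the lever points to the printer's front, -x, across the middle of the bay), it grows as the lever is swung open towards the printer's +y side, about 1.57 pointing straight to +y, at most 1.9. It stays where it is left; turning it takes about 0.6 N at the knob.
- lever_knob (a point): Centre of the top of the lever's upright black knob, 14 mm in diameter and 32 mm tall, standing on the free end of the steel lever bar (bar 14 mm wide, 8 mm thick, its underside 23 mm above the deck and 3 mm above the seated cassette). Knob top 133 mm above the table. 106 mm from the pivot.
- lever_pivot (a point): On the lever's pivot axis at the bar's top face, 101 mm above the table; the pivot post (18 mm in diameter; hub 22 mm) stands on the deck 58 mm behind (+x of) the bay's centre.
- can: Plain aluminium drink can, 62 mm in diameter, 115 mm tall, origin at the centre of its underside; bystander.
- cup: White mug, 82 mm in diameter, 85 mm tall, origin at the centre of its underside, handle at its +y; bystander.
- books: Stack of three paperbacks, 172 x 108 x 66 mm, origin at the centre of its underside; bystander.
- plates: Stack of white paper plates, 180 mm in diameter, 35 mm tall, origin at the centre of its underside; bystander.
Things that resemble listed ones, but are neither listed nor needed, are in the scene too. There is more than one size of the card_pack; the one meant has the size given above. Several things have the shape of the cassette; the one meant has the colours described above.

How it is judged:
On the way, in this order (a step that is already met when the one before it is completed fails the run):
1. the cassette is fully home in the bay while the lever is still open (z of cassette in the frame of bay_floor between -0.004 and 0.004 m and horizontal distance between cassette and bay_floor below 0.006 m and angle between cassette's own z axis and vertical below 0.15 rad and value of joint lever above 0.6 rad), for 0.2 s.
2. the lever is swung shut over the seated cassette (z of cassette in the frame of bay_floor between -0.004 and 0.004 m and horizontal distance between cassette and bay_floor below 0.006 m and angle between cassette's own z axis and vertical below 0.15 rad and value of joint lever below 0.12 rad), for 0.2 s.
At the end, for the whole second after the job is handed in: Cassette in the bay and card pack in the slot, each with its underside within 4 mm of the floor and 6 mm of its centre, leaning no more than 0.15 rad (cassette) or 0.25 rad (pack, its play in the slot); lever within 0.12 rad of shut; cassette and pack at rest (all of step 2 and z of card_pack in the frame of slot_floor between -0.004 and 0.004 m and horizontal distance between card_pack and slot_floor below 0.006 m and angle between card_pack's own z axis and vertical below 0.25 rad and linear speed of each of cassette, card_pack below 0.02 m/s); the robot touches nothing.
It fails at once if a bystander (can, mug, books, plates) is moved more than 30 mm (distance of any of can, cup, books, plates from where it was at the start of the episode above 0.03 m).
It also fails if it takes over 69 s, if anything falls off the work surface, if the arm or the gripper's body presses on something with over 40 N, if the wrist force passes 120 N, or if a joint passes its speed limit or range.

## Robot

A 6-joint arm with a two-finger parallel gripper is mounted at the origin on the work surface. World frame = base frame: x ahead of the robot, y to its left, z up, the work surface at z = 0. Lengths are in m, angles in rad, forces in N, time in s.
With the tool pointing down it reaches from about 0.25 to 0.725 m from the base axis. Payload 4 kg.
Tool frame: the origin (TCP) lies between the finger pads; the fingertips stand 17 mm ahead of it and the grasp point (between the pads) lies 2 mm behind it; z points along the fingers, y is the direction in which the jaws open and shut (so a half turn about z gives the same grasp; the last joint's range is limited). The gripper opens to 85 mm and grips with 20 to 120 N. Pads are 22 mm wide; open, the fingers measure 114 mm over their backs; the gripper's body (76 mm by 85 mm) begins 54 mm behind the grasp point. The pads swing forward as they close: fully open they stand 13 mm farther back than shut.
Start: joints at [-1.332, 0.241, 0.005, 1.335, 0, 1.571], TCP at [0.118, -0.486, 0.248] pointing down, gripper open.
Joint ranges: [-2.72, 2.72], [-1.05, 1.87], [-1.09, 1.28], [-1.99, 2.15], [-1.42, 1.44], [-3.14, 3.14]. Speed limits (rad/s): [2.79, 2.79, 3.14, 3.14, 3.14, 3.14].

## Interface

Orientations are given as a unit quaternion [x, y, z, w].
In Python, from workcell import readout, viewer, order gives the robot as it stands. The module is installed in compiled form; this text tells all that it offers.
- The arm moves only by the shell command python3 -m crank 'ROWS'. ROWS is text: rows parted by semicolons, each of 7 numbers parted by spaces: the shift along the tool's x, y, z in m, then the turn, a rotation vector about the tool's x, y, z in rad, then the gripper's target within -1 to 1 (shut at 1, half-way at 0, fully open at -1). A call has 1 to 20 rows; each row shifts and turns the pose as measured when the row begins, along the tool's axes as they then stand; what a row does not reach is not made up. A row lasts 1/12 s, in which the tool goes at most 41.7 mm and 7.16 degrees, less where a joint would pass 70% of its speed; a pose out of reach is approached as far as the arm can. A call with a gripper value outside its range is refused whole. The fingers move at their own pace and stop on an object; the grip force is fixed at half the most. Time passes only in rows, so rows that do not move let the fingers close. It gives the time, the measured TCP pose, the force and the opening at its end, in the units of the state.
- readout.get_obs(): the state, without advancing time (a new reading comes with each control period).
- viewer.camera(name): name is "scene" or "top" or "wrist"; returns the picture (384x512x3 uint8, red, green, blue); there is no depth.
- viewer.calibration(name): a dict with "fx", "fy", "cx", "cy" (pixels), "eye" and "rotation" of the camera in the world. Camera axes: x right, y down, z forward; pixel columns grow to the right and rows downward; lengths in m; the calibration is good to about 2 mm. A picture is of the moment at which its call begins: read the wrist's pose just before it. calibration takes no time and is no camera call; for the wrist camera it gives the pose at the moment of the call.
- order.job_done(): hands the job in, once; it reports no verdict.
The state is a dict: "clock": time; "joint_pos": joint angles; "joint_vel": joint speeds; "tau": joint torques, N m; "eef_pos": TCP position; "tool_rot": TCP orientation; "ft_force": force on the tool from outside, world axes, zero at the start; "ft_torque": the same for the moment, N m; "grip_width": finger opening in m.
Only numpy, scipy, OpenCV 4.12 (cv2) and the standard library are available. Lean on these libraries where they do the work, as an engineer would, in place of code of your own. Each camera call takes 0.05 s, during which the arm holds its last target. There are 200 camera calls.

## Working session

There is one attempt and no reset: what is moved stays moved. The work goes in short steps, Python scripts to look and compute and a shell command to move; the robot and the scene stay as the last step left them, time stands still between calls to the robot, and variables do not carry over. Pictures are saved under pics/ and viewed, about 8 in all and at most 12, crops included, and the job is handed in when it is done.

```bash
mkdir -p pics; python3 - <<'E'
from workcell import readout, viewer
import cv2, numpy as np
np.set_printoptions(precision=4,suppress=True)
for n in("scene","top"):
    im=viewer.camera(n); cv2.imwrite(f"pics/{n}0.png",im[:,:,::-1]); c=viewer.calibration(n); print(n,c)
    cv2.imwrite(f"pics/{n}0b.png",cv2.resize(im[:,:,::-1],(800,600),interpolation=cv2.INTER_CUBIC))
print(readout.get_obs()); print(viewer.calibration("wrist"))
E
```

```text
scene {'fx': 495.1579547649487, 'fy': 495.1579547649487, 'cx': 258.4470957160505, 'cy': 189.30783366185253, 'eye': array([1.37  , 0.692 , 1.1771]), 'rotation': array([ 0.3927,  0.8383, -0.3438, -0.1575])}
top {'fx': 368.8318862727662, 'fy': 368.8318862727662, 'cx': 255.3858913361564, 'cy': 190.27636597823192, 'eye': array([ 0.3431, -0.0012,  1.2891]), 'rotation': array([-0.7003,  0.7079, -0.0644,  0.0655])}
{'clock': 0.1, 'joint_pos': array([-1.332 ,  0.2413,  0.0038,  1.3352,  0.    ,  1.5708]), 'joint_vel': array([-0.0025, -0.0013,  0.0045, -0.001 , -0.0015, -0.0013]), 'tau': array([  0.0006, -37.314 ,  25.3009,   0.0109,   0.    ,  -0.    ]), 'eef_pos': array([ 0.1182, -0.4853,  0.2475]), 'tool_rot': array([ 0.9929,  0.1191, -0.0001, -0.0009]), 'ft_force': array([-0.2985,  0.2896,  0.1758]), 'ft_torque': array([-0.0035,  0.0444, -0.0121]), 'grip_width': 0.0853637189674623}
{'fx': 284.59285609670553, 'fy': 284.59285609670553, 'cx': 254.05136494395413, 'cy': 191.87182028303022, 'eye': array([ 0.1911, -0.4686,  0.3735]), 'rotation': array([ 0.7773, -0.6114, -0.0924,  0.1159])}
```

View pics/top0b.png

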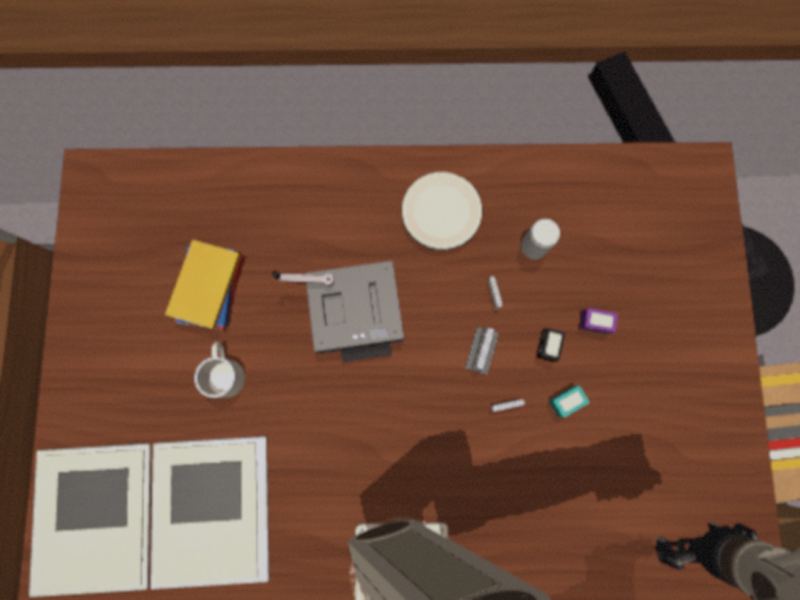

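View pics/scene0b.png

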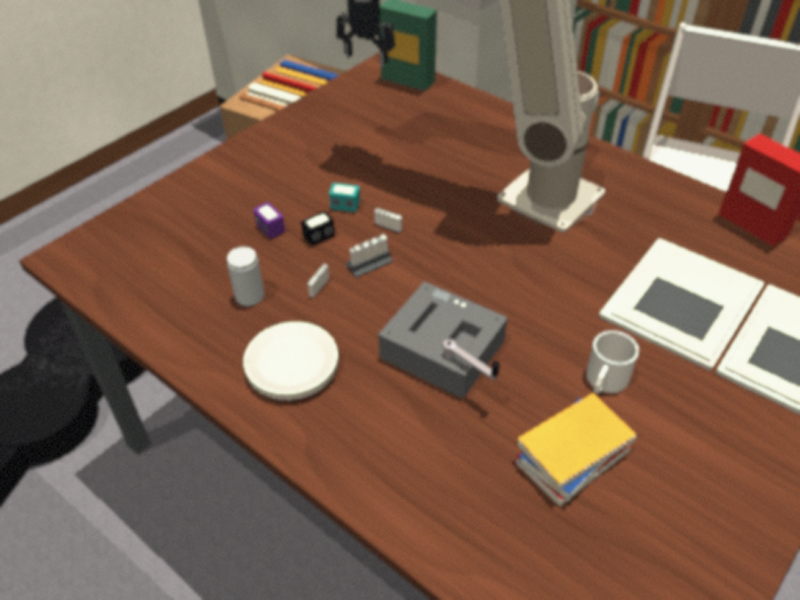

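Candidates (top view, 800x600 px): for the cassette, black (551,345), purple (600,320) and teal (570,401). For the card pack, the one in the holder (483,350) and loose small ones at (495,292) and (508,405). By the description I choose the black block and the pack in the holder. The lever is open, with its knob at (276,274) and the printer centred at (355,307). Next I measure these and take a close crop.

```bash
cat > h.py <<'E'
from workcell import readout, viewer
import cv2, numpy as np
from scipy.spatial.transform import Rotation as R
np.set_printoptions(precision=4,suppress=True)
def cast(c,uv,z):
    uv=np.atleast_2d(np.asarray(uv,float))
    d=np.c_[(uv[:,0]-c["cx"])/c["fx"],(uv[:,1]-c["cy"])/c["fy"],np.ones(len(uv))]
    d=R.from_quat(c["rotation"]).apply(d); e=np.asarray(c["eye"])
    return (e+d*((z-e[2])/d[:,2])[:,None])[:,:2]
def proj(c,p):
    q=R.from_quat(c["rotation"]).inv().apply(np.atleast_2d(p)-c["eye"])
    return np.c_[q[:,0]/q[:,2]*c["fx"]+c["cx"],q[:,1]/q[:,2]*c["fy"]+c["cy"]]
def blobs(c,mask,z,amin=15,roi=None):
    """contours of a mask, cast on plane z; prints centre, box size, long-axis angle"""
    m=mask.astype(np.uint8)
    if roi:
        k=np.zeros_like(m);x0,y0,x1,y1=roi;k[y0:y1,x0:x1]=1;m&=k
    for t in cv2.findContours(m,cv2.RETR_EXTERNAL,cv2.CHAIN_APPROX_NONE)[0]:
        if cv2.contourArea(t)<amin: continue
        w=cast(c,t[:,0],z); b=cv2.minAreaRect((w*1000).astype(np.float32))
        (cx,cy),(a,bb),an=b
        if a<bb: an+=90; a,bb=bb,a
        print("px",t[:,0].mean(0).round(),"ctr",np.round([cx/1000,cy/1000],4),"size mm",round(a,1),round(bb,1),"long axis deg",round((an+90)%180-90,1))
def shot(n,name,scale=1.5625):
    c=viewer.calibration(n); im=viewer.camera(n)
    cv2.imwrite(f"pics/{name}_raw.png",im[:,:,::-1]); cv2.imwrite(f"pics/{name}.png",cv2.resize(im[:,:,::-1],None,fx=scale,fy=scale,interpolation=cv2.INTER_CUBIC))
    np.save(f"pics/{name}.npy",np.r_[c["fx"],c["fy"],c["cx"],c["cy"],c["eye"],c["rotation"]]); return c,im[:,:,::-1].copy()
def load(name):
    v=np.load(f"pics/{name}.npy"); return dict(fx=v[0],fy=v[1],cx=v[2],cy=v[3],eye=v[4:7],rotation=v[7:]),cv2.imread(f"pics/{name}_raw.png")
def togo(target):
    """world target TCP [x,y,z] -> shift along tool axes"""
    o=readout.get_obs(); r=R.from_quat(o["tool_rot"]); return r.inv().apply(np.array(target)-o["eef_pos"])
E
python3 - <<'E'
from h import *
c=viewer.calibration("top"); im=cv2.imread("pics/top0.png")
hsv=cv2.cvtColor(im,cv2.COLOR_BGR2HSV)
white=(hsv[...,1]<70)&(hsv[...,2]>140)
print("white z.055");blobs(c,white,.055,8,(290,170,400,270))
grey=(hsv[...,1]<60)&(hsv[...,2]>60)&(hsv[...,2]<150)
print("grey deck");blobs(c,grey,.07,300,(190,160,270,228))
print("knob",cast(c,[276*.64,274*.64],.13),"pivot",cast(c,[327*.64,279*.64],.101))
print("bay",cast(c,[[333*.64,309*.64]],.07),"slot",cast(c,[[375*.64,302*.64]],.07))
print(cast(c,[[483*.64,350*.64],[551*.64,345*.64]],.055))
w=viewer.calibration("wrist");o=readout.get_obs();r=R.from_quat(o["tool_rot"])
print("cam in tool",r.inv().apply(w["eye"]-o["eef_pos"]),(r.inv()*R.from_quat(w["rotation"])).as_matrix())
cv2.imwrite("pics/crop1.png",cv2.resize(im[160:280,170:400],None,fx=3.4,fy=3.4,interpolation=cv2.INTER_CUBIC))
E
```

```text
white z.055
px [325. 259.] ctr [ 0.3403 -0.2269] size mm 67.4 11.7 long axis deg -78.8
px [365. 257.] ctr [ 0.3469 -0.3597] size mm 48.2 27.0 long axis deg -64.9
px [354. 220.] ctr [ 0.4687 -0.329 ] size mm 46.9 26.2 long axis deg -15.6
px [310. 222.] ctr [ 0.4617 -0.1827] size mm 89.6 16.4 long axis deg -18.0
px [385. 204.] ctr [ 0.5198 -0.436 ] size mm 51.3 28.9 long axis deg 79.7
px [317. 186.] ctr [ 0.5839 -0.211 ] size mm 68.5 13.2 long axis deg 13.4
grey deck
px [222. 193.] ctr [0.5517 0.1071] size mm 209.1 174.4 long axis deg -82.2
knob [[0.6106 0.2528]] pivot [[0.6053 0.1512]]
bay [[0.5462 0.1415]] slot [[0.5604 0.0514]]
[[ 0.4561 -0.1789]
 [ 0.4653 -0.325 ]]
cam in tool [ 0.0748  0.0008 -0.126 ] [[-0.0013 -0.9561 -0.2931]
 [ 1.     -0.0012 -0.0004]
 [ 0.0001 -0.2931  0.9561]]
```

View pics/crop1.png

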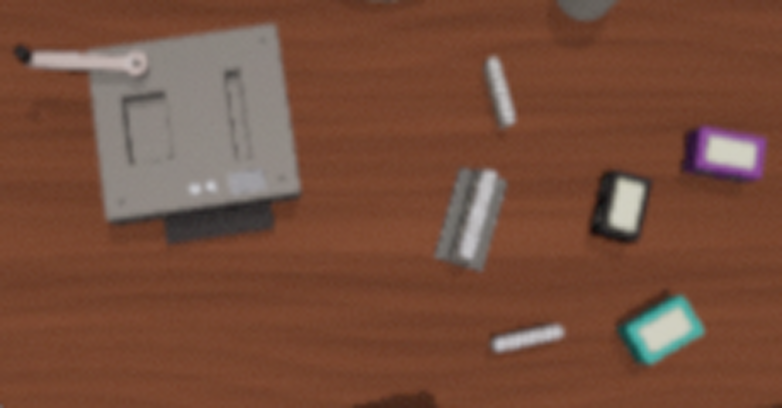

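The crop confirms the black block with a cream label, and the 86 mm pack between the holder lips (the loose ones measure about 68 mm). Now I turn and move above the pack for a wrist view.

```bash
python3 -m crank '0 0 0 0 0 0.11 -1;0 0 0 0 0 0.11 -1;0 0 0 0 0 0.11 -1;0 0 0 0 0 0.11 -1;0 0 0 0 0 0.11 -1;0.019 -0.033 0 0 0 0 -1;0.019 -0.033 0 0 0 0 -1;0.019 -0.033 0 0 0 0 -1;0.019 -0.033 0 0 0 0 -1;0.019 -0.033 0 0 0 0 -1;0.019 -0.033 0 0 0 0 -1;0.019 -0.033 0 0 0 0 -1;0.019 -0.033 0 0 0 0 -1;0.019 -0.033 0 0 0 0 -1;0.019 -0.033 0 0 0 0 -1;0.019 -0.033 0 0 0 0 -1;0.019 -0.033 0 0 0 0 -1'
python3 - <<'E'
from h import *
o=readout.get_obs();print(o["clock"],o["eef_pos"],R.from_quat(o["tool_rot"]).as_matrix()[:2,0])
c,im=shot("wrist","w1")
print(togo([.460,-.182,.25]))
E
```

```text
clock: 1.52
eef_pos: [0.473, -0.1786, 0.2402]
tool_rot: [0.984, -0.178, -0.006, -0.005]
ft_force: [0.1, -1.0, -0.3]
grip_width: 0.0854
1.5167 [ 0.473  -0.1786  0.2402] [ 0.9364 -0.3508]
[-0.0146  0.0135 -0.0102]
```

View pics/w1.png

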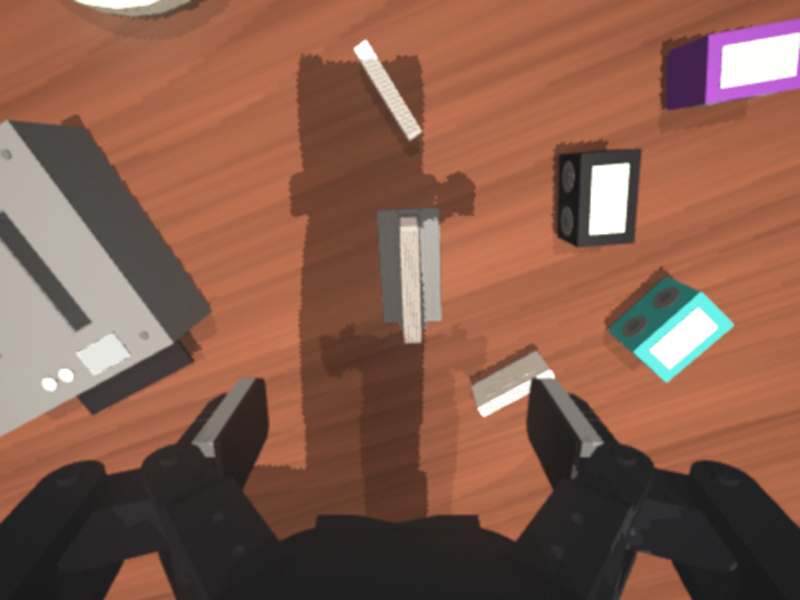

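The wrist view shows the pack's top from (409,230) to (411,342), partly in the gripper's shadow, the black cassette's label at (610,199) and the printer on the left. I cast these.

```bash
python3 - <<'E'
from h import *
c,im=load("w1"); f=.64
p=lambda L,z:cast(c,np.array(L)*f,z)
e=p([[409,217],[409,230],[412,342]],.06);print("pack ends",e,np.linalg.norm(e[0]-e[2]),np.linalg.norm(e[1]-e[2]),"mid",(e[0]+e[2])/2,(e[1]+e[2])/2,np.degrees(np.arctan2(*(e[0]-e[2])[::-1])))
h=p([[378,210],[440,210],[441,321],[383,321]],.02);print("holder corners z.02",h,h.mean(0))
hsv=cv2.cvtColor(im,cv2.COLOR_BGR2HSV)
print("label");blobs(c,(hsv[...,1]<40)&(hsv[...,2]>200),.05,100,(360,90,425,170))
print("blk top");blobs(c,(hsv[...,2]<75)|((hsv[...,1]<40)&(hsv[...,2]>200)),.05,100,(345,90,415,162))
t=p([[586,150],[640,150],[634,242],[579,246]],.05);print(t,t.mean(0))
cv2.imwrite("pics/crop2.png",cv2.resize(im[120:230,225:425],None,fx=4,fy=4,interpolation=cv2.INTER_CUBIC))
E
```

```text
pack ends [[ 0.5061 -0.1989]
 [ 0.4978 -0.1958]
 [ 0.4189 -0.1692]] 0.09213433521051545 0.08329673931869763 mid [ 0.4625 -0.184 ] [ 0.4583 -0.1825] -18.76071167689
holder corners z.02 [[ 0.5144 -0.1774]
 [ 0.4977 -0.2218]
 [ 0.4117 -0.1932]
 [ 0.4285 -0.1482]] [ 0.4631 -0.1851]
label
px [389. 127.] ctr [ 0.4679 -0.3317] size mm 46.8 24.9 long axis deg -15.8
blk top
px [383. 125.] ctr [ 0.4714 -0.324 ] size mm 64.0 54.4 long axis deg -16.0
[[ 0.505  -0.3249]
 [ 0.4923 -0.3586]
 [ 0.4321 -0.3424]
 [ 0.4429 -0.3052]] [ 0.4681 -0.3328]
```

View pics/crop2.png

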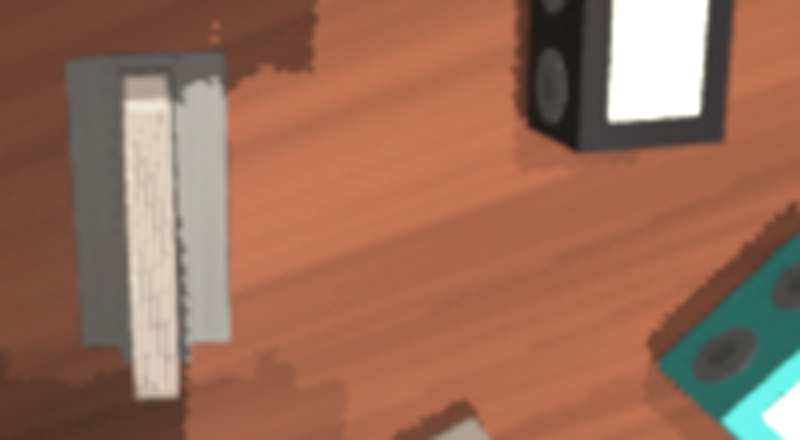

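The crop shows the pack's top face as the quad (124,98)-(172,98)-(180,398)-(135,398) in crop pixels. The end face is the small patch above it.

```bash
python3 - <<'E'
from h import *
c,im=load("w1")
e=cast(c,np.array([[124,98],[172,98],[180,398],[135,398]])/4+[225,120],.06)
a=e[:2].mean(0);b=e[2:].mean(0);print(a,b,np.linalg.norm(a-b),(a+b)/2,np.degrees(np.arctan2(*(a-b)[::-1])))
m=e.mean(0);o=readout.get_obs();x=R.from_quat(o["tool_rot"]).as_matrix();print("tool x yaw",np.degrees(np.arctan2(x[1,0],x[0,0])),"z",x[:,2],togo([*m,.25]),togo([*m,.058]))
E
```

```text
[ 0.5004 -0.1971] [ 0.4179 -0.1697] 0.08698035102859578 [ 0.4591 -0.1834] -18.314332451098302
tool x yaw -20.161984710514986 z [-0.0049  0.0162 -0.9999] [-0.015   0.0151 -0.0102] [-0.013   0.0177  0.1818]
```

```bash
cat >> h.py <<'E'
def plan(xy,z,yaw):
    """turn to make tool vertical with tool x at yaw deg; shift (in axes after that turn) to target"""
    o=readout.get_obs(); r=R.from_quat(o["tool_rot"])
    g=R.from_euler("z",yaw,degrees=True)*R.from_quat([1,0,0,0])
    print("t",round(float(o["clock"]),2),"pos",o["eef_pos"],"w",round(float(o["grip_width"]),4),"F",o["ft_force"].round(1),"turn",(r.inv()*g).as_rotvec(),"shift after turn",g.inv().apply(np.r_[xy,z]-o["eef_pos"]))
E
python3 -m crank '-0.0075 0.0075 0 -0.0135 0.01 -0.033 -1;-0.0075 0.0075 0 0 0 0 -1;0 0 0.035 0 0 0 -1;0 0 0.035 0 0 0 -1;0 0 0.035 0 0 0 -1;0 0 0.03 0 0 0 -1;0 0 0 0 0 0 -1'
python3 -c "
from h import *
plan([.4591,-.1834],.056,-18.3)"
```

```text
clock: 2.15
eef_pos: [0.4592, -0.1832, 0.1012]
tool_rot: [0.988, -0.157, 0.002, 0.001]
ft_force: [-1.1, 0.8, -0.9]
grip_width: 0.0854
t 2.15 pos [ 0.4592 -0.1832  0.1012] w 0.0854 F [-1.1  0.8 -0.9] turn [ 0.0005 -0.0034  0.0049] shift after turn [0.     0.0002 0.0452]
```

```bash

python3 -m crank '0 0 0.02 0 0 0 -1;0 0 0.02 0 0 0 -1;0 0 0.005 0 0 0 -1;0 0 0 0 0 0 1;0 0 0 0 0 0 1;0 0 0 0 0 0 1;0 0 0 0 0 0 1;0 0 0 0 0 0 1;0 0 0 0 0 0 1;0 0 0 0 0 0 1;0 0 0 0 0 0 1'
python3 -c "
from h import *
plan([.4591,-.1834],.056,-18.3)"
```

```text
clock: 3.07
eef_pos: [0.4602, -0.1882, 0.065]
tool_rot: [0.987, -0.161, 0.006, 0.0]
ft_force: [0.4, 0.4, -0.4]
grip_width: 0.0105
t 3.07 pos [ 0.4602 -0.1882  0.065 ] w 0.0105 F [ 0.4  0.4 -0.4] turn [-0.0011 -0.0115 -0.004 ] shift after turn [-0.0025 -0.0042  0.009 ]
```

The arm drifted while the fingers closed (z +9 mm), so I look.

```bash
python3 -c "
from h import *
shot('wrist','w2')"
```

```text
(no output)
```

View pics/w2.png

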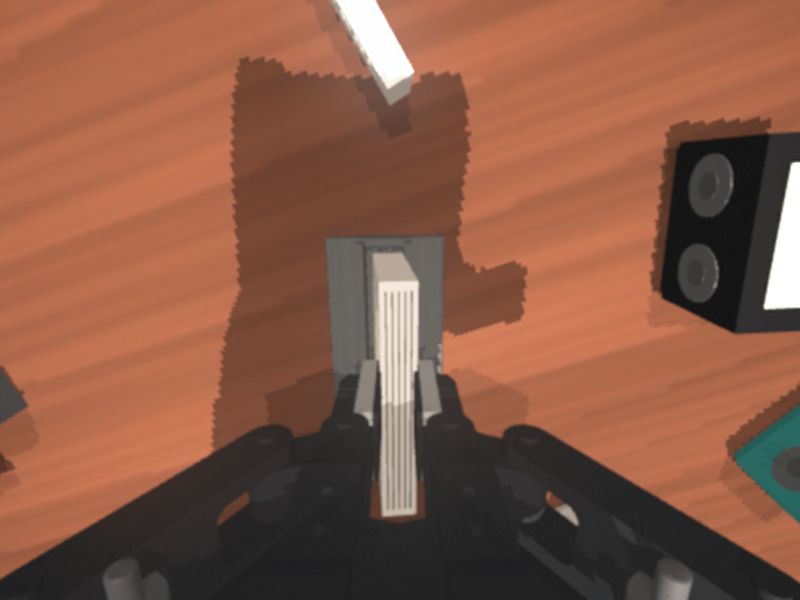

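```bash
python3 -c "
from h import *
c,im=load('w2')
for z in (.056,.06,.065,.07,.075):
    e=cast(c,np.array([[399,284],[398,515],[379,284],[418,284],[382,515],[415,515]])*.64,z); d=e[0]-e[1]
    print(z,np.linalg.norm(d),'w',np.linalg.norm(e[2]-e[3]),np.linalg.norm(e[4]-e[5]),'mid',(e[0]+e[1])/2,'yaw',np.degrees(np.arctan2(d[1],d[0])))
"
```

```text
0.056 0.08845726662026895 w 0.012289664888956574 0.012250290949774553 mid [ 0.455  -0.1876] yaw -18.768276921207566
0.06 0.085852576449168 w 0.011927786542886868 0.011889571998702058 mid [ 0.4572 -0.1883] yaw -18.768276921207566
0.065 0.08259671373529184 w 0.011475438610299768 0.011438673309861428 mid [ 0.4599 -0.1892] yaw -18.76827692120758
0.07 0.0793408510214157 w 0.011023090677712634 0.010987774621020772 mid [ 0.4627 -0.1901] yaw -18.768276921207566
0.075 0.07608498830753947 w 0.010570742745125499 0.010536875932180159 mid [ 0.4654 -0.191 ] yaw -18.768276921207555
```

```bash

python3 -m crank '0 0 0 0 0 0 0;0 0 0 0 0 0 0;0 0 0 0 0 0 0;0 -0.004 0 0 -0.01 0 0;0 0 0.005 0 0 0 0;0 0 0.005 0 0 0 0;0 0 0 0 0 0 0;0 0 0 0 0 0 0'
python3 -c "
from h import *
plan([.4591,-.1834],.056,-18.3)
c,im=shot('wrist','w3')
cv2.imwrite('pics/w3c.png',im[100:384,120:392])"
```

```text
clock: 3.78
eef_pos: [0.462, -0.1851, 0.0541]
tool_rot: [0.987, -0.161, 0.001, 0.001]
ft_force: [-0.1, -0.0, -0.5]
grip_width: 0.0425
t 3.78 pos [ 0.462  -0.1851  0.0541] w 0.0425 F [-0.1 -0.  -0.5] turn [ 0.0019 -0.0016 -0.0044] shift after turn [-0.0033 -0.0007 -0.0019]
```

View pics/w3c.png

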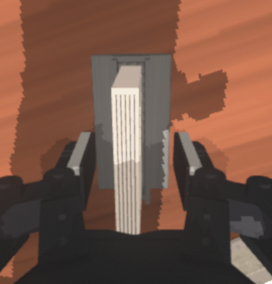

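```bash
python3 -c "
from h import *
c,im=load('w3')
e=cast(c,np.array([[126,88],[127,234]])+[120,100],.06);m=e.mean(0);print(m,e)
plan(m,.055,-18.5)"
```

```text
[ 0.4636 -0.1825] [[ 0.5011 -0.1952]
 [ 0.4262 -0.1697]]
t 3.83 pos [ 0.4618 -0.1851  0.054 ] w 0.0427 F [-0.4 -0.6 -0.4] turn [ 0.0018 -0.0012 -0.0009] shift after turn [ 0.0009 -0.0031 -0.001 ]
```

```bash

python3 -m crank '-0.003 -0.003 0 0 0 0 0;0 0 0 0 0 0 0;0 0 0 0 0 0 0;0 0 0 0 0 0 1;0 0 0 0 0 0 1;0 0 0 0 0 0 1;0 0 0 0 0 0 1;0 0 0 0 0 0 1;0 0 0 0 0 0 1;0 0 0 0 0 0 1'
python3 -c "
from h import *
plan([.4591,-.1834],.056,-18.5)"
```

```text
clock: 4.67
eef_pos: [0.4595, -0.1811, 0.0541]
tool_rot: [0.987, -0.161, 0.0, 0.001]
ft_force: [-0.5, -0.1, 1.0]
grip_width: 0.0107
t 4.67 pos [ 0.4595 -0.1811  0.0541] w 0.0107 F [-0.5 -0.1  1. ] turn [ 0.0022 -0.0011 -0.0013] shift after turn [ 0.0004  0.0023 -0.0019]
```

```bash

python3 -m crank '0 0 -0.02 0 0 0 1;0 0 -0.03 0 0 0 1;0 0 -0.035 0 0 0 1;0 0 -0.035 0 0 0 1;0 0 -0.035 0 0 0 1;0 0 0 0 0 -0.118 1;0 0 0 0 0 -0.118 1;0 0 0 0 0 -0.118 1;0 0 0 0 0 -0.118 1;0.011 -0.033 0 0 0 0 1;0.011 -0.033 0 0 0 0 1;0.011 -0.033 0 0 0 0 1;0.011 -0.033 0 0 0 0 1;0.011 -0.033 0 0 0 0 1;0.011 -0.033 0 0 0 0 1;0.011 -0.033 0 0 0 0 1;0 0 0 0 0 0 1;0 0 0 0 0 0 1'
python3 -c "
from h import *
plan([.5604,.0514],.2,8.5)
shot('wrist','w4')"
```

```text
clock: 6.17
eef_pos: [0.4961, 0.069, 0.214]
tool_rot: [0.997, 0.083, -0.002, 0.001]
ft_force: [-0.2, -0.4, -1.7]
grip_width: 0.0106
t 6.17 pos [0.4961 0.069  0.214 ] w 0.0106 F [-0.2 -0.4 -1.7] turn [0.0009 0.0031 0.0177] shift after turn [0.061  0.0269 0.014 ]
```

View pics/w4.png

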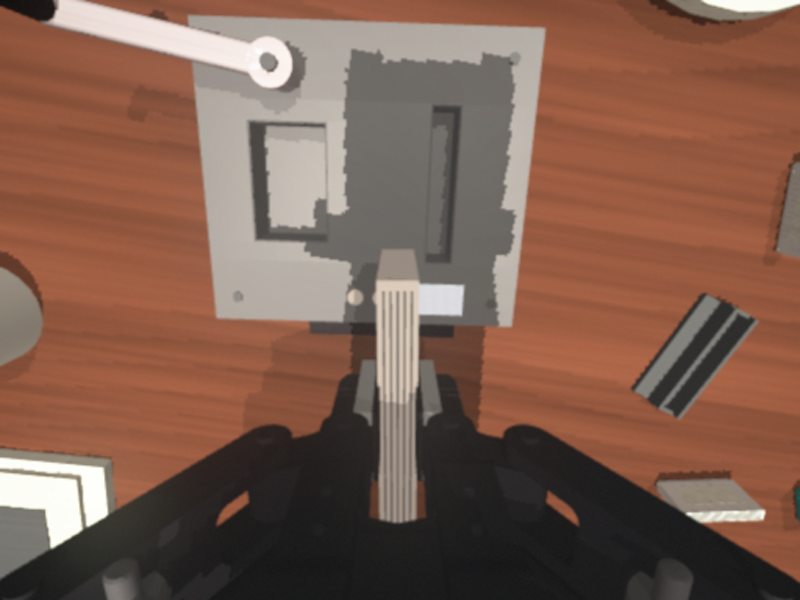

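The view shows the slot opening at corners (433,106)-(461,107)-(450,262)-(426,260), the bay at (249,121)-(327,122)-(327,240)-(256,240), the pivot at (269,62), and the pack held with its top at (398,283)-(398,520).

```bash
python3 -c "
from h import *
c,im=load('w4')
p=lambda L,z:cast(c,np.array(L)*.64,z)
def rep(n,q):
    a=(q[0]+q[1])/2-(q[2]+q[3])/2; b=(q[1]+q[2])/2-(q[0]+q[3])/2
    print(n,'ctr',q.mean(0),'len',np.linalg.norm(a),np.linalg.norm(b),'yaw',np.degrees(np.arctan2(a[1],a[0])),np.degrees(np.arctan2(b[1],b[0]))+90)
rep('slot',p([[433,106],[461,107],[450,262],[426,260]],.07))
rep('bay',p([[249,121],[327,122],[327,240],[256,240]],.07))
rep('prn',p([[189,15],[545,28],[512,326],[217,318]],.07))
print('pivot',p([[269,62]],.101))
for z in (.216,.22,.224): rep('pack%.3f'%z,p([[377,283],[418,283],[417,520],[380,520]],z))
o=readout.get_obs();x=R.from_quat(o['tool_rot']).as_matrix()[:,0];print('tool yaw',np.degrees(np.arctan2(x[1],x[0])),o['eef_pos'])
for e in [(435,110),(427,262)]: pass
"
```

```text
slot ctr [0.5607 0.0518] len 0.08818794704740875 0.015309445106102234 yaw 7.731929979982671 6.108158256757136
bay ctr [0.5486 0.1406] len 0.06731577513688027 0.04363601871485493 yaw 7.093932456947224 9.090573955062169
prn ctr [0.5541 0.0961] len 0.17002485509758394 0.18976672046425766 yaw 7.721765044269054 7.691537407661244
pivot [[0.6058 0.1489]]
pack0.216 ctr [0.4961 0.0679] len 0.08440875543419998 0.012270015569402304 yaw 9.692368070791352 9.40717651962045
pack0.220 ctr [0.4985 0.0683] len 0.08168004172924817 0.011873358143617818 yaw 9.692368070791357 9.407176519620265
pack0.224 ctr [0.5009 0.0687] len 0.07895132802429634 0.011476700717833369 yaw 9.692368070791348 9.407176519620592
tool yaw 9.470528908851671 [0.4962 0.0689 0.214 ]
```

```bash

python3 -m crank '0.022 0.008 0 0 0.003 0.03 1;0.022 0.008 0.015 0 0 0 1;0.018 0.008 0.03 0 0 0 1;0 0 0.025 0 0 0 1;0 0 0 0 0 0 1;0 0 0 0 0 0 1'
python3 -c "
from h import *
plan([.5606,.0526],.14,7.72)"
```

```text
clock: 6.72
eef_pos: [0.5631, 0.0467, 0.1432]
tool_rot: [0.998, 0.063, 0.001, 0.001]
ft_force: [0.9, 0.4, -0.3]
grip_width: 0.0107
t 6.72 pos [0.5631 0.0467 0.1432] w 0.0107 F [ 0.9  0.4 -0.3] turn [ 0.0014 -0.0023 -0.0086] shift after turn [-0.0017 -0.0062  0.0032]
```

```bash

python3 -m crank '-0.0017 -0.0062 0 0.0014 -0.002 -0.0086 1;0 0 0 0 0 0 1;0 0 0 0 0 0 1'
python3 -c "
from h import *
plan([.5606,.0526],.14,7.72)
shot('wrist','w5')"
```

```text
clock: 6.97
eef_pos: [0.5599, 0.0511, 0.1458]
tool_rot: [0.998, 0.066, 0.0, -0.0]
ft_force: [-0.1, -0.6, -1.3]
grip_width: 0.0105
t 6.97 pos [0.5599 0.0511 0.1458] w 0.0105 F [-0.1 -0.6 -1.3] turn [-0.0001 -0.0006 -0.0025] shift after turn [ 0.0009 -0.0014  0.0058]
```

View pics/w5.png

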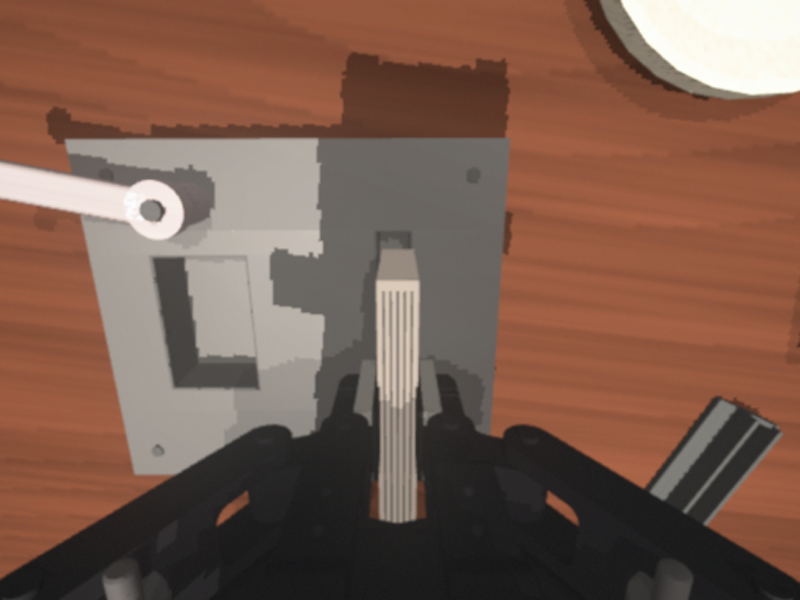

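```bash
python3 -c "
from h import *
c,im=load('w5')
p=lambda L,z:cast(c,np.array(L)*.64,z)
g=R.from_euler('z',7.72,degrees=True).as_matrix()[:2,:2]
t=np.array([.5599,.0511])
for n,q in(('slot far edge',p([[376,231],[411,231]],.07)),('pack foot',p([[383,249],[415,249]],.1038)),('pack top',p([[377,283],[418,283]],.1518))):
    print(n,(q-t)@g, ((q-t)@g).mean(0))
plan([.5606,.0526],.14,7.72)
"
```

```text
slot far edge [[ 0.0458  0.0086]
 [ 0.0457 -0.0073]] [0.0457 0.0006]
pack foot [[ 0.0438  0.0044]
 [ 0.0437 -0.0078]] [ 0.0437 -0.0017]
pack top [[ 0.0431  0.0046]
 [ 0.043  -0.0068]] [ 0.043  -0.0011]
t 7.02 pos [0.5602 0.0513 0.1462] w 0.0106 F [-0.2  0.  -0.6] turn [-0.0002 -0.0016 -0.0022] shift after turn [ 0.0006 -0.0013  0.0062]
```

```bash

python3 -m crank '0.001 -0.002 0 0 0 0 1;0 0 0 0 0 0 1;0 0 0.012 0 -0.001 0 1;0 0 0.01 0 0 0 1;0 0 0 0 0 0 1'
python3 -c "
from h import *
plan([.5608,.0531],.088,7.72)"
```

```text
clock: 7.43
eef_pos: [0.5635, 0.0549, 0.1289]
tool_rot: [0.998, 0.067, 0.005, -0.0]
ft_force: [-0.6, -0.4, -1.1]
grip_width: 0.0105
t 7.43 pos [0.5635 0.0549 0.1289] w 0.0105 F [-0.6 -0.4 -1.1] turn [ 0.0002 -0.0108 -0.0004] shift after turn [-0.0029  0.0014  0.0409]
```

```bash

python3 -m crank '-0.0029 0.0014 0.003 0 -0.0108 0 1;0 0 0 0 0 0 1;0 0 0 0 0 0 1'
python3 -c "
from h import *
plan([.5608,.0531],.088,7.72)"
```

```text
clock: 7.68
eef_pos: [0.5603, 0.0533, 0.1258]
tool_rot: [0.998, 0.067, -0.001, 0.0]
ft_force: [-0.1, -0.2, -0.9]
grip_width: 0.0106
t 7.68 pos [0.5603 0.0533 0.1258] w 0.0106 F [-0.1 -0.2 -0.9] turn [0.0002 0.0017 0.0003] shift after turn [0.0005 0.0002 0.0378]
```

Aligned with the slot (underside at about 0.078). I descend slowly.

```bash

python3 -m crank '0 0 0.006 0 0 0 1;0 0 0.006 0 0 0 1;0 0 0.006 0 0 0 1;0 0 0 0 0 0 1'
python3 -c "
from h import *
plan([.5608,.0531],.088,7.72)"
```

```text
clock: 8.02
eef_pos: [0.5598, 0.053, 0.1077]
tool_rot: [0.998, 0.067, -0.001, 0.0]
ft_force: [-0.4, 0.4, -1.7]
grip_width: 0.0107
t 8.02 pos [0.5598 0.053  0.1077] w 0.0107 F [-0.4  0.4 -1.7] turn [ 0.0003  0.002  -0.    ] shift after turn [0.001  0.0001 0.0197]
```

```bash

python3 -m crank '0.0005 0 0.006 0 0.001 0 1;0 0 0.005 0 0 0 1;0 0 0.005 0 0 0 1;0 0 0.002 0 0 0 1;0 0 0 0 0 0 1'
python3 -c "
from h import *
plan([.5608,.0531],.088,7.72)"
```

```text
clock: 8.43
eef_pos: [0.5603, 0.053, 0.088]
tool_rot: [0.998, 0.067, -0.0, 0.0]
ft_force: [-1.2, -0.8, 7.0]
grip_width: 0.0104
t 8.43 pos [0.5603 0.053  0.088 ] w 0.0104 F [-1.2 -0.8  7. ] turn [ 0.0004  0.0007 -0.0002] shift after turn [ 0.0005 -0.      0.    ]
```

```bash

python3 -m crank '0 0 0 0 0 0 0;0 0 0 0 0 0 0;0 0 0 0 0 0 0;0 0 0 0 0 0 0;0 0 -0.02 0 0 0 0;0 0 -0.03 0 0 0 0;0 0 -0.035 0 0 0 0;0 0 -0.035 0 0 0 -1;0 0 0 0 0 0 -1'
python3 -c "
from h import *
plan([.468,-.3325],.22,-15.8)
shot('wrist','w6')"
```

```text
clock: 9.18
eef_pos: [0.5594, 0.053, 0.209]
tool_rot: [0.998, 0.067, -0.003, 0.0]
ft_force: [2.5, 0.3, 0.9]
grip_width: 0.0654
t 9.18 pos [0.5594 0.053  0.209 ] w 0.0654 F [2.5 0.3 0.9] turn [0.0014 0.0063 0.4104] shift after turn [ 0.017   0.3958 -0.011 ]
```

View pics/w6.png

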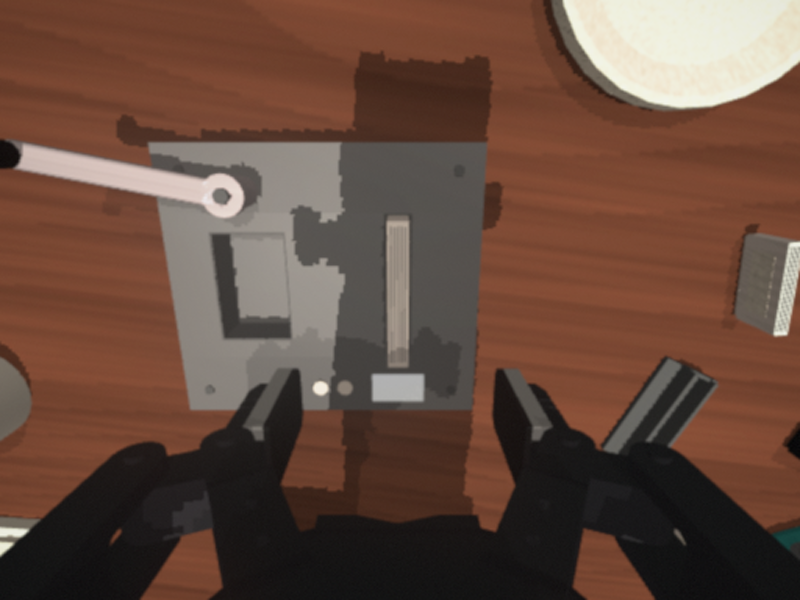

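The pack stands in the slot, its top at (397,221)-(398,368). The bay is empty and the lever open. Next I check the pack numerically and move to the cassette.

```bash
python3 -c "
from h import *
c,im=load('w6')
p=lambda L,z:cast(c,np.array(L)*.64,z)
q=p([[386,221],[410,222],[408,368],[387,367]],.094);print(q.mean(0),np.linalg.norm(q[0]-q[3]),np.linalg.norm(q[0]-q[1]))
print('bay',p([[210,233],[286,232],[291,338],[223,338]],.07).mean(0),'knob',p([[5,153]],.13),'piv',p([[223,196]],.101))"
python3 -m crank '0 0 0 0 0.006 0.103 -1;0 0 0 0 0 0.103 -1;0 0 0 0 0 0.103 -1;0 0 0 0 0 0.101 -1;0.0015 0.036 -0.001 0 0 0 -1;0.0015 0.036 -0.001 0 0 0 -1;0.0015 0.036 -0.001 0 0 0 -1;0.0015 0.036 -0.001 0 0 0 -1;0.0015 0.036 -0.001 0 0 0 -1;0.0015 0.036 -0.001 0 0 0 -1;0.0015 0.036 -0.001 0 0 0 -1;0.0015 0.036 -0.001 0 0 0 -1;0.0015 0.036 -0.001 0 0 0 -1;0.0015 0.036 -0.001 0 0 0 -1;0.0015 0.036 -0.001 0 0 0 -1;0 0 0 0 0 0 -1;0 0 0 0 0 0 -1'
python3 -c "
from h import *
c,im=shot('wrist','w7')
hsv=cv2.cvtColor(im,cv2.COLOR_BGR2HSV)
for t in (200,225): blobs(c,(hsv[...,1]<60)&(hsv[...,2]>t),.05,100)
plan([.468,-.3325],.22,-15.8)"
```

```text
[0.5609 0.052 ] 0.08626060760122622 0.012904974273809608
bay [0.5487 0.1408] knob [[0.6149 0.2325]] piv [[0.6055 0.1485]]
clock: 10.65
eef_pos: [0.5131, -0.4589, 0.1589]
tool_rot: [0.997, -0.063, -0.015, -0.047]
ft_force: [-1.0, 0.4, 0.1]
grip_width: 0.0854
px [191. 337.] ctr [ 0.3546 -0.3598] size mm 38.5 8.7 long axis deg -62.9
px [137. 241.] ctr [ 0.4699 -0.3316] size mm 42.3 22.8 long axis deg -16.0
px [241. 186.] ctr [ 0.5195 -0.4383] size mm 46.4 24.4 long axis deg 78.4
px [  6. 158.] ctr [ 0.5678 -0.2276] size mm 25.2 10.3 long axis deg 12.8
px [191. 337.] ctr [ 0.3548 -0.3597] size mm 38.5 8.1 long axis deg -62.9
px [137. 241.] ctr [ 0.4703 -0.3313] size mm 40.5 21.8 long axis deg -16.0
px [241. 186.] ctr [ 0.5196 -0.4384] size mm 45.3 23.5 long axis deg 78.5
px [  5. 159.] ctr [ 0.5676 -0.2273] size mm 24.2 9.8 long axis deg 12.8
t 10.7 pos [ 0.5124 -0.4588  0.1582] w 0.0854 F [-1.  -0.6 -0.7] turn [-0.0885  0.0435  0.1493] shift after turn [-0.0771 -0.1095 -0.0618]
```

```bash

python3 -m crank '0 0 -0.02 -0.0885 0.0435 0.06 -1;0 0 -0.02 0 0 0.09 -1;-0.026 -0.036 0 0 0 0 -1;-0.025 -0.036 0 0 0 0 -1;-0.025 -0.036 0 0 0 0 -1;0 0 0 0 0 0 -1;0 0 0 0 0 0 -1'
python3 -c "
from h import *
c,im=shot('wrist','w8')
hsv=cv2.cvtColor(im,cv2.COLOR_BGR2HSV)
for t in (200,225): blobs(c,(hsv[...,1]<60)&(hsv[...,2]>t),.05,100)
plan([.468,-.3325],.22,-15.8)"
```

```text
clock: 11.28
eef_pos: [0.4647, -0.3297, 0.1768]
tool_rot: [0.99, -0.139, -0.016, -0.011]
ft_force: [0.4, -0.2, 0.9]
grip_width: 0.0854
px [317. 282.] ctr [ 0.3459 -0.3618] size mm 47.1 25.4 long axis deg -61.8
px [257. 180.] ctr [ 0.4676 -0.3316] size mm 46.2 23.9 long axis deg -16.7
px [365.  89.] ctr [ 0.5194 -0.4388] size mm 47.2 25.1 long axis deg 78.5
px [87. 85.] ctr [ 0.5854 -0.2186] size mm 65.1 10.1 long axis deg 13.1
px [317. 282.] ctr [ 0.3459 -0.3618] size mm 47.1 25.4 long axis deg -61.8
px [257. 180.] ctr [ 0.4676 -0.3318] size mm 44.3 23.5 long axis deg -15.1
px [365.  89.] ctr [ 0.5194 -0.4388] size mm 47.2 25.1 long axis deg 78.5
px [86. 85.] ctr [ 0.5855 -0.2183] size mm 64.6 9.7 long axis deg 13.0
t 11.33 pos [ 0.4644 -0.3292  0.1766] w 0.0858 F [-0.6  1.9  0.2] turn [-0.019   0.0356 -0.003 ] shift after turn [ 0.0044  0.0022 -0.0434]
```

```bash

python3 -m crank '0.003 0.002 0 -0.019 0.0356 -0.003 -1;0 0 0 0 0 0 -1;0 0 0.02 0 0 0 -1;0 0 0.02 0 0 0 -1;0 0 0.02 0 0 0 -1;0 0 0.01 0 0 0 -1;0 0 0 0 0 0 -1;0 0 0 0 0 0 -1'
python3 -c "
from h import *
plan([.4677,-.3317],.048,-16)"
```

```text
clock: 12.0
eef_pos: [0.474, -0.336, 0.1088]
tool_rot: [0.991, -0.136, 0.005, 0.003]
ft_force: [-0.6, 0.2, -0.4]
grip_width: 0.0855
t 12.0 pos [ 0.474  -0.336   0.1088] w 0.0855 F [-0.6  0.2 -0.4] turn [ 0.0039 -0.0116  0.0055] shift after turn [-0.0072 -0.0024  0.0608]
```

```bash

python3 -m crank '-0.0065 -0.0024 0 0.004 -0.0116 0.005 -1;0 0 0 0 0 0 -1;0 0 0.012 0 0 0 -1;0 0 0.015 0 0 0 -1;0 0 0.015 0 0 0 -1;0 0 0.008 0 0 0 -1;0 0 0 0 0 0 -1;0 0 0 0 0 0 -1'
python3 -c "
from h import *
plan([.4677,-.3317],.048,-16)"
```

```text
clock: 12.67
eef_pos: [0.4718, -0.3349, 0.0611]
tool_rot: [0.99, -0.14, 0.004, 0.002]
ft_force: [0.1, 0.0, 1.1]
grip_width: 0.0853
t 12.67 pos [ 0.4718 -0.3349  0.0611] w 0.0853 F [0.1 0.  1.1] turn [ 0.0032 -0.0093 -0.0009] shift after turn [-0.0048 -0.0019  0.0131]
```

```bash

python3 -m crank '-0.0045 -0.002 0.003 0.003 -0.0093 0 -1;0 0 0.004 0 0 0 -1;0 0 0.005 0 0 0 -1;0 0 0.001 0 0 0 -1;0 0 0 0 0 0 -1'
python3 -c "
from h import *
plan([.4677,-.3317],.048,-16)"
python3 -m crank '0 0 0 0 0 0 1;0 0 0 0 0 0 1;0 0 0 0 0 0 1;0 0 0 0 0 0 1;0 0 0 0 0 0 1;0 0 0 0 0 0 1;0 0 0 0 0 0 1'
python3 -c "
from h import *
plan([.4677,-.3317],.048,-16)"
```

```text
clock: 13.08
eef_pos: [0.4689, -0.3322, 0.0492]
tool_rot: [0.99, -0.14, 0.001, 0.001]
ft_force: [0.9, 0.1, -0.4]
grip_width: 0.0854
t 13.08 pos [ 0.4689 -0.3322  0.0492] w 0.0854 F [ 0.9  0.1 -0.4] turn [ 0.0011 -0.0027 -0.0008] shift after turn [-0.0013 -0.0002  0.0012]
clock: 13.67
eef_pos: [0.4695, -0.3325, 0.0501]
tool_rot: [0.99, -0.14, 0.002, 0.001]
ft_force: [0.3, -0.2, -1.6]
grip_width: 0.0386
t 13.67 pos [ 0.4695 -0.3325  0.0501] w 0.0386 F [ 0.3 -0.2 -1.6] turn [ 0.0014 -0.0043 -0.0008] shift after turn [-0.002  -0.0003  0.0021]
```

```bash

python3 -m crank '0 0 -0.015 0 0 0 1;0 0 -0.025 0 0 0 1;0 0 -0.03 0 0 0 1;0 0 -0.03 0 0 0 1;0 0 -0.03 0 0 0 1;0 0 -0.02 0 0 0 1;0 0 0 0 0 -0.104 1;0 0 0 0 0 -0.104 1;0 0 0 0 0 -0.104 1;0 0 0 0 0 -0.102 1;0 0 0 0 0 0 1'
python3 -c "
from h import *
plan([.5,.13],.22,7.72)"
python3 -m crank '0.005 -0.025 0 0 0 0 1;0.005 -0.025 0 0 0 0 1;0.005 -0.025 0 0 0 0 1;0.005 -0.025 0 0 0 0 1;0.005 -0.025 0 0 0 0 1;0.005 -0.025 0 0 0 0 1;0.005 -0.025 0 0 0 0 1;0.005 -0.025 0 0 0 0 1;0 0 0 0 0 0 1'
python3 -c "
from h import *
plan([.5,.13],.22,7.72)"
```

```text
clock: 14.58
eef_pos: [0.4659, -0.3302, 0.203]
tool_rot: [0.997, 0.076, -0.003, -0.002]
ft_force: [-0.2, -0.3, -1.0]
grip_width: 0.0386
t 14.58 pos [ 0.4659 -0.3302  0.203 ] w 0.0386 F [-0.2 -0.3 -1. ] turn [-0.0044  0.0049  0.0182] shift after turn [ 0.0956 -0.4515 -0.017 ]
clock: 15.33
eef_pos: [0.4749, -0.1198, 0.1992]
tool_rot: [0.998, 0.06, -0.006, -0.003]
ft_force: [-0.3, -0.1, -1.0]
grip_width: 0.0382
t 15.33 pos [ 0.4749 -0.1198  0.1992] w 0.0382 F [-0.3 -0.1 -1. ] turn [-0.0076  0.0109 -0.0147] shift after turn [ 0.0584 -0.2441 -0.0208]
```

```bash

python3 -m crank '0.006 -0.024 -0.003 -0.0076 0.0109 -0.0147 1;0.006 -0.025 -0.002 0 0 0 1;0.006 -0.025 -0.003 0 0 0 1;0.006 -0.025 -0.003 0 0 0 1;0.006 -0.025 -0.003 0 0 0 1;0.006 -0.025 -0.003 0 0 0 1;0.006 -0.025 -0.003 0 0 0 1;0.006 -0.025 -0.002 0 0 0 1;0.006 -0.025 -0.002 0 0 0 1;0 0 0 0 0 0 1;0 0 0 0 0 0 1'
python3 -c "
from h import *
plan([.5,.13],.22,7.72)
shot('wrist','w9')"
```

```text
clock: 16.25
eef_pos: [0.5045, 0.0871, 0.221]
tool_rot: [0.997, 0.079, -0.004, -0.011]
ft_force: [-0.2, 0.3, -0.9]
grip_width: 0.0386
t 16.25 pos [0.5045 0.0871 0.221 ] w 0.0386 F [-0.2  0.3 -0.9] turn [-0.0224  0.0063  0.0236] shift after turn [ 0.0013 -0.0431  0.001 ]
```

View pics/w9.png

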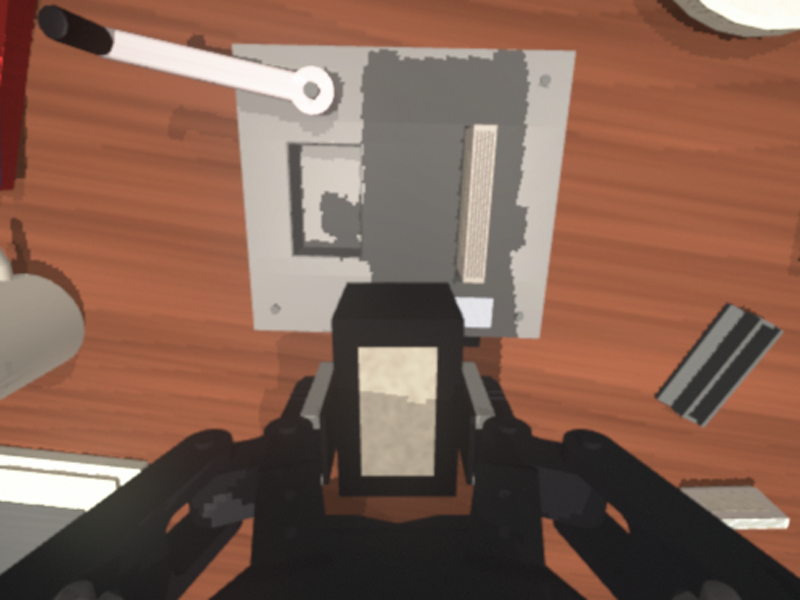

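The view shows the cassette held with its top face at (333,320)-(464,320)-(457,495)-(340,495), the bay at (289,143)-(361,143)-(361,256)-(294,256), the knob top at (55,22), and the pack seated.

```bash
python3 -c "
from h import *
c,im=load('w9')
p=lambda L,z:cast(c,np.array(L)*.64,z)
o=readout.get_obs();r=R.from_quat(o['tool_rot'])
q=np.array([[333,320],[464,320],[457,495],[340,495]])*.64
for z in(.217,.221,.225):
    w=cast(c,q,z);w3=np.c_[w,[z]*4]; t=r.inv().apply(w3-o['eef_pos']);print(t.mean(0),t[0]-t[3],t[0]-t[1])
b=p([[289,143],[361,143],[361,256],[294,256]],.07);print('bay',b.mean(0),b)
k=p([[55,22]],.133);pv=p([[312,90]],.101);print('knob',k,'piv',pv)
d=(k-pv)[0];print(np.linalg.norm(d),np.degrees(np.arctan2(d[1],d[0])))
plan([.5,.13],.22,7.72)"
```

```text
[-0.0043  0.0009  0.004 ] [ 0.066   0.0004 -0.0004] [-0.0003 -0.0405  0.0009]
[-0.0019  0.0009 -0.0001] [ 0.064   0.0004 -0.0004] [-0.0003 -0.0393  0.0009]
[ 0.0006  0.0009 -0.0041] [ 0.062   0.0004 -0.0004] [-0.0003 -0.038   0.0009]
bay [0.5484 0.1406] [[0.5786 0.166 ]
 [0.5852 0.124 ]
 [0.5183 0.1151]
 [0.5114 0.1572]]
knob [[0.612  0.2534]] piv [[0.6058 0.1487]]
0.10484722514466065 86.64443072571325
t 16.3 pos [0.5046 0.0869 0.221 ] w 0.0385 F [ 0.9 -0.4 -2.1] turn [-0.0226  0.0061  0.023 ] shift after turn [ 0.0013 -0.0434  0.001 ]
```

```bash

python3 -m crank '0 -0.01 0 -0.0225 0.006 0.023 1;0.01 -0.012 0 0 0 0 1;0.015 -0.016 0 0 0 0 1;0.015 -0.012 0.01 0 0 0 1;0.01 0 0.015 0 0 0 1;0 0 0.02 0 0 0 1;0 0 0.015 0 0 0 1;0 0 0 0 0 0 1;0 0 0 0 0 0 1'
python3 -c "
from h import *
plan([.5504,.1418],.09,7.72)"
```

```text
clock: 17.05
eef_pos: [0.5537, 0.0976, 0.1598]
tool_rot: [0.997, 0.082, -0.001, -0.01]
ft_force: [0.3, -1.2, -1.2]
grip_width: 0.0383
t 17.05 pos [0.5537 0.0976 0.1598] w 0.0383 F [ 0.3 -1.2 -1.2] turn [-0.021  -0.0001  0.0291] shift after turn [ 0.0026 -0.0442  0.0698]
```

```bash

python3 -c "
from h import *
print(readout.get_obs()['joint_pos'],readout.get_obs()['tau'])"
python3 -m crank '0 -0.01 0 -0.01 0 0.015 1;0 -0.01 0 -0.01 0 0.015 1;0 -0.01 0 0 0 0 1;0 0 0 0 0 0 1'
python3 -c "
from h import *
plan([.5504,.1418],.09,7.72)
print(readout.get_obs()['joint_pos'],readout.get_obs()['tau'])"
```

```text
[0.1638 0.4137 0.0147 1.1714 0.021  3.1416] [  0.1647 -43.7707  23.7507  -0.043    0.0822   0.0318]
clock: 17.38
eef_pos: [0.5538, 0.1005, 0.1635]
tool_rot: [0.996, 0.085, 0.001, -0.01]
ft_force: [-0.1, 0.3, -1.1]
grip_width: 0.0385
t 17.38 pos [0.5538 0.1005 0.1635] w 0.0385 F [-0.1  0.3 -1.1] turn [-0.0203 -0.0026  0.0345] shift after turn [ 0.0022 -0.0414  0.0735]
[0.1692 0.4102 0.0193 1.1769 0.0202 3.1416] [ -0.1118 -44.6893  24.5014   0.0018   0.0909  -0.0018]
```

The last joint is at its limit (3.14), since the bay at this yaw would need 187°. The half-turned grasp fits too, so I lift and turn by about 178°.

```bash

python3 -m crank '0 0 -0.02 0 0 -0.06 1;0 0 -0.02 0 0 -0.12 1;0 0 0 0 0 -0.12 1;0 0 0 0 0 -0.12 1;0 0 0 0 0 -0.12 1;0 0 0 0 0 -0.12 1;0 0 0 0 0 -0.12 1;0 0 0 0 0 -0.12 1;0 0 0 0 0 -0.12 1;0 0 0 0 0 -0.12 1;0 0 0 0 0 -0.12 1;0 0 0 0 0 -0.12 1;0 0 0 0 0 -0.12 1;0 0 0 0 0 0 1'
python3 -c "
from h import *
plan([.5468,.1395],.20,187.72)
print(readout.get_obs()['joint_pos'])"
```

```text
clock: 18.55
eef_pos: [0.5573, 0.104, 0.2187]
tool_rot: [0.647, 0.762, 0.016, 0.0]
ft_force: [-0.7, -0.5, -1.4]
grip_width: 0.0387
t 18.55 pos [0.5573 0.104  0.2187] w 0.0387 F [-0.7 -0.5 -1.4] turn [ 0.0352  0.0031 -1.5429] shift after turn [0.0057 0.0366 0.0187]
[0.1744 0.3678 0.1033 1.2813 0.0199 1.583 ]
```

```bash

python3 -m crank '0 0 0 0 0 -0.12 1;0 0 0 0 0 -0.12 1;0 0 0 0 0 -0.12 1;0 0 0 0 0 -0.12 1;0 0 0 0 0 -0.12 1;0 0 0 0 0 -0.12 1;0 0 0 0 0 -0.12 1;0 0 0 0 0 -0.12 1;0 0 0 0 0 -0.12 1;0 0 0 0 0 -0.12 1;0 0 0 0 0 -0.12 1;0 0 0 0 0 -0.12 1;0 0 0 0 0 -0.1 1;0 0 0 0 0 0 1;0 0 0 0 0 0 1'
python3 -c "
from h import *
plan([.5468,.1395],.20,187.72)
print(readout.get_obs()['joint_pos'])"
```

```text
clock: 19.8
eef_pos: [0.5592, 0.1074, 0.2282]
tool_rot: [-0.081, 0.996, 0.012, 0.019]
ft_force: [-0.8, -0.5, -1.1]
grip_width: 0.0384
t 19.8 pos [0.5592 0.1074 0.2282] w 0.0384 F [-0.8 -0.5 -1.1] turn [0.0209 0.0397 0.0275] shift after turn [0.0079 0.0335 0.0282]
[0.1798 0.3564 0.111  1.2852 0.0196 0.018 ]
```

```bash

python3 -m crank '0 0.005 0 0.021 0.04 0.0275 1;0.002 0.01 0.01 0 0 0 1;0.002 0.01 0.01 0 0 0 1;0.002 0.008 0.015 0 0 0 1;0 0 0.015 0 0 0 1;0 0 0.01 0 0 0 1;0 0 0 0 0 0 1;0 0 0 0 0 0 1'
python3 -c "
from h import *
plan([.5468,.1395],.14,187.72)"
```

```text
clock: 20.47
eef_pos: [0.5455, 0.1449, 0.1623]
tool_rot: [-0.06, 0.998, 0.001, 0.001]
ft_force: [0.5, 1.0, -2.1]
grip_width: 0.0385
t 20.47 pos [0.5455 0.1449 0.1623] w 0.0385 F [ 0.5  1.  -2.1] turn [ 0.0026  0.0019 -0.0149] shift after turn [-0.0005 -0.0056  0.0223]
```

```bash

python3 -m crank '-0.0005 -0.0055 0 0.0026 0.0019 -0.0149 1;0 0 0.01 0 0 0 1;0 0 0.012 0 0 0 1;0 0 0 0 0 0 1;0 0 0 0 0 0 1'
python3 -c "
from h import *
plan([.5468,.1395],.13,187.72)"
```

```text
clock: 20.88
eef_pos: [0.5475, 0.1396, 0.1404]
tool_rot: [-0.067, 0.998, 0.0, 0.002]
ft_force: [-0.2, 0.2, -1.0]
grip_width: 0.0387
t 20.88 pos [0.5475 0.1396 0.1404] w 0.0387 F [-0.2  0.2 -1. ] turn [0.0006 0.0043 0.0002] shift after turn [0.0007 0.     0.0104]
```

```bash

python3 -m crank '0.0007 0 0.006 0.0006 0.004 0 1;0 0 0.006 0 0 0 1;0 0 0 0 0 0 1;0 0 0 0 0 0 1'
python3 -c "
from h import *
plan([.5468,.1395],.09,187.72)
o=readout.get_obs()
c,im=shot('wrist','w10')"
python3 - <<'E'
from h import *
# edge check without viewing: grey/black transitions down the image column, in w10
c,im=load('w10'); g=cv2.cvtColor(im,cv2.COLOR_BGR2GRAY)
for n,P in (('bay front corners .07',[[-.0335,-.0215,.07],[-.0335,.0215,.07]]),('cassette foot front',[[-.032,-.02,.086],[-.032,.02,.086]])):
    a=R.from_euler('z',7.72,degrees=True).apply(P)+[.5486,.1407,0]; print(n,proj(c,a))
E
```

```text
clock: 21.22
eef_pos: [0.548, 0.1393, 0.1287]
tool_rot: [-0.067, 0.998, 0.0, 0.001]
ft_force: [-0.1, -0.3, -1.3]
grip_width: 0.0382
t 21.22 pos [0.548  0.1393 0.1287] w 0.0382 F [-0.1 -0.3 -1.3] turn [ 0.0004  0.0028 -0.0008] shift after turn [0.0012 0.0004 0.0387]
bay front corners .07 [[224.859  170.4644]
 [289.7226 170.3253]]
cassette foot front [[224.8377 178.7116]
 [290.3288 178.5716]]
```

View pics/w10.png

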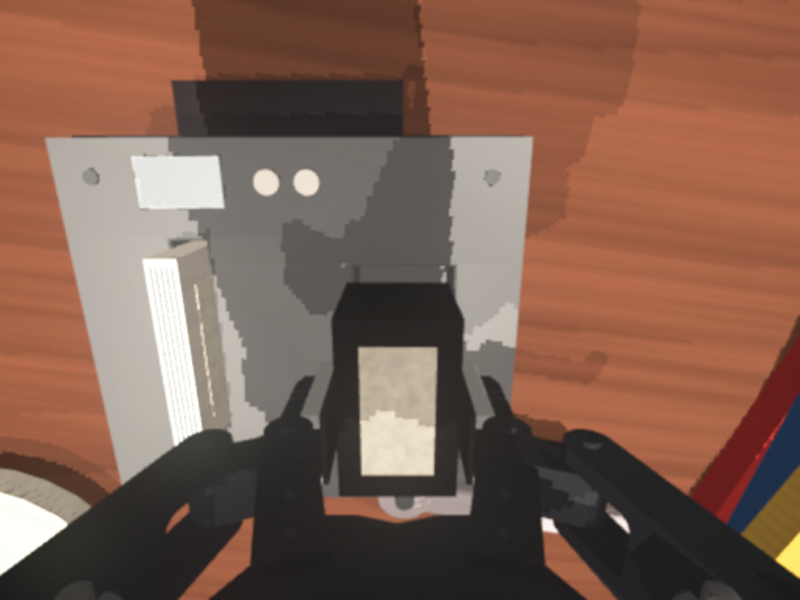

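The last view shows the bay's front edge at (349–455, 265) and the cassette's foot at (347–453, 283), so it is aligned to within about 1 mm. I descend gently.

```bash

python3 -m crank '0.0004 0.0008 0.006 0 0.002 0 1;0 0 0.006 0 0 0 1;0 0 0.005 0 0 0 1;0 0 0 0 0 0 1'
python3 -c "
from h import *
plan([.5468,.1395],.09,187.72)"
```

```text
clock: 21.6
eef_pos: [0.5469, 0.1405, 0.1117]
tool_rot: [-0.067, 0.998, 0.001, 0.0]
ft_force: [0.0, 1.3, -1.9]
grip_width: 0.039
t 21.6 pos [0.5469 0.1405 0.1117] w 0.039 F [ 0.   1.3 -1.9] turn [ 0.0015  0.0006 -0.0005] shift after turn [ 0.0002 -0.001   0.0217]
```

Underside is at about 0.062, 8 mm into the bay without force. I continue.

```bash

python3 -m crank '0 0 0.006 0 0 0 1;0 0 0.005 0 0 0 1;0 0 0.005 0 0 0 1;0 0 0.003 0 0 0 1;0 0 0 0 0 0 1'
python3 -c "
from h import *
plan([.5468,.1395],.09,187.72)"
```

```text
clock: 22.02
eef_pos: [0.5472, 0.1406, 0.09]
tool_rot: [-0.067, 0.998, 0.001, 0.001]
ft_force: [-0.6, 0.8, 2.6]
grip_width: 0.0387
t 22.02 pos [0.5472 0.1406 0.09  ] w 0.0387 F [-0.6  0.8  2.6] turn [ 0.0012  0.0011 -0.0004] shift after turn [ 0.0006 -0.001   0.    ]
```

```bash

python3 -m crank '0 0 0 0 0 0 -1;0 0 0 0 0 0 -1;0 0 0 0 0 0 -1;0 0 0 0 0 0 -1;0 0 -0.015 0 0 0 -1;0 0 -0.025 0 0 0 -1;0 0 -0.03 0 0 0 -1;0 0 -0.03 0 0 0 -1;0 0 -0.02 0 0 0 -1;0 0 0 0 0 0 -1'
python3 - <<'E'
from h import *
plan([.612,.2534],.2,86.6)
c,im=shot('wrist','w11'); hsv=cv2.cvtColor(im,cv2.COLOR_BGR2HSV)
roi=(180,120,350,300)
blobs(c,(hsv[...,2]<60),.09,150,roi)
lab=(hsv[...,1]>15)&(hsv[...,1]<110)&(hsv[...,2]>120)
blobs(c,lab,.09,100,roi)
# expected outline of a seated cassette
P=R.from_euler('z',7.72,degrees=True).apply([[-.032,-.02,.09],[-.032,.02,.09],[.032,.02,.09],[.032,-.02,.09]])+[.5486,.1407,0]
print(proj(c,P))
E
```

```text
clock: 22.85
eef_pos: [0.5464, 0.1401, 0.2144]
tool_rot: [-0.067, 0.998, 0.0, -0.001]
ft_force: [1.5, -0.1, 0.4]
grip_width: 0.0854
t 22.85 pos [0.5464 0.1401 0.2144] w 0.0854 F [ 1.5 -0.1  0.4] turn [-0.0009 -0.0017  1.7642] shift after turn [0.117  0.0588 0.0144]
px [345. 270.] ctr [0.6202 0.2399] size mm 65.4 11.1 long axis deg 13.2
px [254. 188.] ctr [0.546  0.1396] size mm 68.8 38.8 long axis deg 7.6
px [187. 248.] ctr [0.6122 0.0831] size mm 38.0 15.9 long axis deg 3.3
px [293. 253.] ctr [0.5991 0.1855] size mm 95.1 49.1 long axis deg 89.6
px [254. 192.] ctr [0.5501 0.1399] size mm 46.5 24.5 long axis deg 6.9
px [292. 159.] ctr [0.5167 0.1681] size mm 73.2 32.0 long axis deg 8.0
[[232.7722 157.7602]
 [277.8346 157.6711]
 [276.3269 224.2583]
 [234.3599 224.3422]]
```

The cassette's label cast at the seated height measures 46.5×24.5 mm at (0.5501, 0.1399), so it is seated. Now I turn to straddle the lever knob.

```bash

python3 -m crank '0 0 0 0 0 0.118 0;0 0 0 0 0 0.118 0;0 0 0 0 0 0.118 0;0 0 0 0 0 0.118 0;0 0 0 0 0 0.118 0;0 0 0 0 0 0.118 0;0 0 0 0 0 0.118 0;0 0 0 0 0 0.118 0;0 0 0 0 0 0.118 0;0 0 0 0 0 0.118 0;0 0 0 0 0 0.118 0;0 0 0 0 0 0.118 0;0 0 0 0 0 0.118 0;0 0 0 0 0 0.118 0;0 0 0 0 0 0.11 0;0 0 0 0 0 0 0;0 0 0 0 0 0 0'
python3 -c "
from h import *
plan([.612,.2534],.2,86.6)"
```

```text
clock: 24.32
eef_pos: [0.5338, 0.1368, 0.1867]
tool_rot: [0.756, 0.654, -0.018, -0.009]
ft_force: [0.5, -0.1, 1.3]
grip_width: 0.0427
t 24.32 pos [0.5338 0.1368 0.1867] w 0.0427 F [ 0.5 -0.1  1.3] turn [-0.0381  0.0133 -0.0844] shift after turn [ 0.1211  0.0712 -0.0133]
```

```bash

python3 -m crank '0 0 -0.005 -0.038 0.013 -0.084 0;0 0 -0.005 0 0 0 0;0.02 0.012 0 0 0 0 0;0.02 0.012 0 0 0 0 0;0.02 0.012 0 0 0 0 0;0.02 0.012 0 0 0 0 0;0.02 0.012 0 0 0 0 0;0.015 0.01 0 0 0 0 0;0 0 0 0 0 0 0;0 0 0 0 0 0 0'
python3 - <<'E'
from h import *
plan([.612,.2534],.122,86.6)
c,im=shot('wrist','w12'); hsv=cv2.cvtColor(im,cv2.COLOR_BGR2HSV)
print('expect knob px',proj(c,[[.612,.2534,.133],[.612,.2534,.103]]),'pivot',proj(c,[[.6058,.1487,.101]]))
m=((hsv[...,1]<45)&(hsv[...,2]>185)).astype(np.uint8)
for t in cv2.findContours(m,cv2.RETR_EXTERNAL,cv2.CHAIN_APPROX_NONE)[0]:
    if cv2.contourArea(t)>60: print(cv2.minAreaRect(t),cv2.contourArea(t))
E
```

```text
clock: 25.15
eef_pos: [0.6098, 0.2508, 0.1916]
tool_rot: [0.726, 0.688, -0.006, -0.002]
ft_force: [0.0, -0.5, -0.0]
grip_width: 0.0428
t 25.15 pos [0.6098 0.2508 0.1916] w 0.0428 F [ 0.  -0.5 -0. ] turn [-0.0115  0.0053  0.0052] shift after turn [0.0028 0.002  0.0696]
expect knob px [[257.5747 211.6368]
 [257.5734 197.8733]] pivot [[256.7203 306.4512]]
((382.5, 377.0), (12.0, 29.0), 90.0) 226.0
((215.53848266601562, 315.69232177734375), (7.938222408294678, 18.85327911376953), 60.2551155090332) 65.0
((256.8000183105469, 307.6000671386719), (18.782970428466797, 23.25510597229004), 63.43495178222656) 337.0
((58.33203125, 24.10015869140625), (14.813722610473633, 58.93716812133789), 83.1572265625) 621.0
((11.5, 45.0), (90.0, 23.0), 90.0) 740.5
```

```bash
python3 - <<'E'
from h import *
c,im=load('w12'); g=cv2.cvtColor(im,cv2.COLOR_BGR2GRAY)
for r in (196,204,212,220,228,240): print(r,g[r,232:284:2])
E
python3 -m crank '0.0025 0.002 0.01 -0.0115 0.005 0.005 0;0 0 0.01 0 0 0 0;0 0 0 0 0 0 0;0 0 0 0 0 0 0'
python3 -c "
from h import *
plan([.612,.2534],.122,86.6)"
```

```text
196 [50 49 48 47 57 59 62 62 50 24 25 24 24 25 24 25 24 50 62 60 59 60 59 57
 60 59]
204 [49 49 48 51 57 59 61 60 33 26 28 27 29 29 28 27 25 32 60 60 58 60 58 58
 58 59]
212 [50 49 49 46 47 48 50 50 41 27 26 28 26 28 25 27 26 40 56 57 58 59 59 57
 59 61]
220 [ 58  59  59  57  58  57  58  59  67 121 134 133 134 138 142 142 128  67
  58  57  58  58  58  57  56  61]
228 [ 58  57  58  57  56  56  58  58  68 122 135 135 133 139 140 142 128  67
  58  58  59  58  59  58  58  64]
240 [ 58  58  59  58  59  59  60  59  69 123 135 135 134 137 139 141 122  92
  91  91  91  89  62  57  58  64]
clock: 25.53
eef_pos: [0.6097, 0.2496, 0.1709]
tool_rot: [0.729, 0.685, -0.002, -0.0]
ft_force: [-0.1, 0.7, -0.2]
grip_width: 0.0425
t 25.53 pos [0.6097 0.2496 0.1709] w 0.0425 F [-0.1  0.7 -0.2] turn [-0.0027  0.0021 -0.0025] shift after turn [0.0039 0.002  0.0489]
```

```bash

python3 -m crank '0.003 0.002 0.01 0 0 0 0;0 0 0.012 0 0 0 0;0 0 0.012 0 0 0 0;0 0 0.01 0 0 0 0;0 0 0 0 0 0 0.2;0 0 0 0 0 0 0.2;0 0 0 0 0 0 0.2'
python3 -c "
from h import *
plan([.612,.2534],.122,86.6)"
```

```text
clock: 26.12
eef_pos: [0.6122, 0.2504, 0.1255]
tool_rot: [0.73, 0.684, -0.001, -0.0]
ft_force: [0.1, -0.2, 0.7]
grip_width: 0.0338
t 26.12 pos [0.6122 0.2504 0.1255] w 0.0338 F [ 0.1 -0.2  0.7] turn [-0.0019  0.0019 -0.0054] shift after turn [ 0.003  -0.0004  0.0035]
```

```bash

python3 -m crank '0.001 -0.009 0.0005 0 0 0 0.2;0 -0.0106 0.0005 0 0 -0.1 0.2;-0.0005 -0.0106 0 0 0 -0.1 0.2;-0.0005 -0.0106 0 0 0 -0.1 0.2;-0.0005 -0.0106 0 0 0 -0.1 0.2;-0.0005 -0.0106 0 0 0 -0.1 0.2;0 0 0 0 0 0 0.2'
cat >> h.py <<'E'
def lev(lead=0.0):
    o=readout.get_obs(); d=o["eef_pos"][:2]-np.array([.6058,.1487]); x=R.from_quat(o["tool_rot"]).as_matrix()[:,0]
    a=np.degrees(np.arctan2(d[1],d[0]))%360
    print("radius",np.linalg.norm(d),"TCP angle",a,"to shut deg",187.7-a,"yaw",np.degrees(np.arctan2(x[1],x[0]))%360,"z",o["eef_pos"][2],"F",o["ft_force"],"w",o["grip_width"],"t",o["clock"],"q",o["joint_pos"])
E
python3 -c "
from h import *
lev();plan([.6,.25],.123,120)"
```

```text
clock: 26.7
eef_pos: [0.5546, 0.2433, 0.1296]
tool_rot: [0.528, 0.849, 0.003, 0.004]
ft_force: [-0.6, -1.2, -1.0]
grip_width: 0.034
radius 0.10761537324037328 TCP angle 118.43652485514238 to shut deg 69.26347514485761 yaw 116.22000831780637 z 0.12961662496126594 F [-0.5721 -1.1529 -0.9861] w 0.03401755318172642 t 26.7 q [ 0.4148  0.5119  0.0892  1.1384 -0.0027  1.5279]
t 26.7 pos [0.5546 0.2433 0.1296] w 0.034 F [-0.6 -1.2 -1. ] turn [ 0.0094  0.0034 -0.066 ] shift after turn [-0.0169  0.0427  0.0066]
```

```bash

python3 -m crank '-0.001 -0.0106 0.0025 0.009 0.003 -0.12 0.2;-0.0005 -0.0106 0.002 0 0 -0.1 0.2;-0.0005 -0.0106 0.002 0 0 -0.1 0.2;-0.0005 -0.0106 0.001 0 0 -0.1 0.2;-0.0005 -0.0106 0.001 0 0 -0.1 0.2;-0.0005 -0.0106 0.001 0 0 -0.1 0.2;0 0 0 0 0 0 0.2'
python3 -c "
from h import *
lev();plan([.6,.25],.123,160)"
```

```text
clock: 27.28
eef_pos: [0.5167, 0.2028, 0.1268]
tool_rot: [0.238, 0.971, 0.007, 0.007]
ft_force: [-0.1, -0.1, -0.9]
grip_width: 0.0345
radius 0.1042192216668603 TCP angle 148.74974405847374 to shut deg 38.95025594152625 yaw 152.47337751531282 z 0.1267750307776278 F [-0.0634 -0.1395 -0.8975] w 0.03451583977231335 t 27.2833 q [ 0.3725  0.4141 -0.0775  1.0592  0.0028  0.8529]
t 27.28 pos [0.5167 0.2028 0.1268] w 0.0345 F [-0.1 -0.1 -0.9] turn [ 0.0161  0.0121 -0.1313] shift after turn [-0.0621  0.0729  0.0038]
```

```bash

python3 -m crank '0 -0.011 0.001 0.016 0.012 -0.07 0.2;-0.0002 -0.011 0.001 0 0 -0.1 0.2;-0.0002 -0.011 0.001 0 0 -0.1 0.2;-0.0002 -0.011 0.001 0 0 -0.1 0.2;-0.0002 -0.011 0.001 0 0 -0.1 0.2;0 0 0 0 0 0 0.2'
python3 -c "
from h import *
lev();plan([.6,.25],.123,187.7)"
```

```text
clock: 27.78
eef_pos: [0.5075, 0.1544, 0.126]
tool_rot: [0.007, 1.0, 0.004, 0.005]
ft_force: [-0.2, 0.1, -0.1]
grip_width: 0.0345
radius 0.09850394815375986 TCP angle 176.67945234522423 to shut deg 11.020547654775754 yaw 179.18690890867336 z 0.12599349024400291 F [-0.2104  0.104  -0.1434] w 0.034527791506073345 t 27.7833 q [ 0.2925  0.3759 -0.1387  1.0441  0.0054  0.3066]
t 27.78 pos [0.5075 0.1544 0.126 ] w 0.0345 F [-0.2  0.1 -0.1] turn [ 0.008   0.0105 -0.1485] shift after turn [-0.1045  0.0823  0.003 ]
```

```bash

python3 -m crank '0.002 -0.009 0.001 0.008 0.01 -0.075 0.2;0.002 -0.009 0.001 0 0 -0.07 0.2;0 -0.007 0 0 0 0 0.2;0 -0.003 0 0 0 0 0.2;0 -0.002 0 0 0 0 0.2'
python3 -c "
from h import *
lev();plan([.6,.25],.123,187.7)"
```

```text
clock: 28.2
eef_pos: [0.5104, 0.1275, 0.1265]
tool_rot: [-0.055, 0.998, 0.002, 0.004]
ft_force: [-1.3, 0.3, 1.0]
grip_width: 0.034
radius 0.09774852873829006 TCP angle 192.51531473637178 to shut deg -4.815314736371789 yaw 186.34919079236255 z 0.126471302255094 F [-1.3242  0.3158  0.9631] w 0.03404347508033765 t 28.2 q [ 0.2429  0.3705 -0.1455  1.0469  0.0035  0.1321]
t 28.2 pos [0.5104 0.1275 0.1265] w 0.034 F [-1.3  0.3  1. ] turn [ 0.0044  0.0074 -0.0236] shift after turn [-0.1052  0.1094  0.0035]
```

Nearly there. I push gently until force at the stop shows.

```bash

python3 -m crank '0 -0.003 0 0 0.005 -0.02 0.2;0 -0.003 0 0 0 0 0.2;0 -0.003 0 0 0 0 0.2'
python3 -c "
from h import *
lev()"
python3 -m crank '0 -0.003 0 0 0 0 0.2;0 -0.003 0 0 0 0 0.2'
python3 -c "
from h import *
lev()"
```

```text
clock: 28.45
eef_pos: [0.5109, 0.1263, 0.1262]
tool_rot: [-0.065, 0.998, 0.011, -0.0]
ft_force: [-1.3, 8.5, -0.1]
grip_width: 0.0342
radius 0.09753580613712422 TCP angle 193.2710553181072 to shut deg -5.571055318107199 yaw 187.48481465150252 z 0.12619582880238997 F [-1.2688  8.4775 -0.1445] w 0.03422676532594553 t 28.45 q [ 0.2301  0.3745 -0.1405  1.0528  0.0225  0.0995]
clock: 28.62
eef_pos: [0.5109, 0.1264, 0.126]
tool_rot: [-0.066, 0.998, 0.018, -0.001]
ft_force: [-1.5, 6.8, -0.8]
grip_width: 0.034
radius 0.0974833546802859 TCP angle 193.22730912042695 to shut deg -5.527309120426963 yaw 187.57108344858423 z 0.1259853216447592 F [-1.4656  6.8084 -0.7632] w 0.03395444719283627 t 28.6167 q [ 0.2232  0.375  -0.1405  1.0526  0.0354  0.0911]
```

Force of 8.5 N with no more motion, at a lead equal to the finger's clearance: the lever is on its stop. I back off, rise and check.

```bash

python3 -m crank '0 0.004 0 0 0 0 0;0 0.004 0 0 0 0 0;0 0 0 0 0 0 0;0 0 -0.02 0 0 0 0;0 0 -0.03 0 0 0 0;0 0 -0.03 0 0 0 0;0 0 -0.03 0 0 0 0;0 0 0 0 0 0 0;0 0 0 0 0 0 0'
python3 - <<'E'
from h import *
lev()
c,im=shot('wrist','w13'); hsv=cv2.cvtColor(im,cv2.COLOR_BGR2HSV); g=hsv[...,2]
piv=np.array([.6058,.1487])
for a in (187.7,184,180):
    d=np.array([np.cos(np.radians(a)),np.sin(np.radians(a))])
    print(a,'knob',proj(c,np.r_[piv+.106*d,.133]),'bar mid',proj(c,np.r_[piv+.05*d,.101]),proj(c,np.r_[piv+.085*d,.101]))
for P in ([.0846,],[.065]):
    y=int(round(proj(c,np.r_[piv+P[0]*np.array([-.991,-.134]),.101])[0,1])); print('row',y,g[y,200:320:3])
print('pack'); q=R.from_euler('z',7.72,degrees=True).apply([[-.043,-.006,.094],[-.043,.006,.094],[.043,.006,.094],[.043,-.006,.094]])+[.5607,.0518,0];print(proj(c,q))
c2,t=shot('top','t2'); k=proj(c2,np.r_[piv+.106*np.array([-.991,-.134]),.133])[0]; print('top knob px',k); u,v=k.round().astype(int)
print(cv2.cvtColor(t,cv2.COLOR_BGR2GRAY)[v-4:v+5,u-6:u+7])
E
```

```text
clock: 29.37
eef_pos: [0.5104, 0.131, 0.2394]
tool_rot: [-0.064, 0.998, 0.015, -0.003]
ft_force: [0.3, -0.4, -1.3]
grip_width: 0.0427
radius 0.09704180927207375 TCP angle 190.4796258925371 to shut deg -2.779625892537098 yaw 187.2895198862095 z 0.23935491505350578 F [ 0.3443 -0.3817 -1.2686] w 0.04266282683074897 t 29.3667 q [0.2351 0.2989 0.0596 1.3329 0.0299 0.1079]
187.7 knob [[256.8637 185.8883]] bar mid [[255.9483 230.679 ]] [[255.7094 197.814 ]]
184 knob [[264.9094 186.0083]] bar mid [[259.1301 230.7088]] [[261.3131 197.8893]]
180 knob [[273.5444 186.6997]] bar mid [[262.5517 230.9531]] [[267.3335 198.3573]]
row 198 [115 114 114 113 113 113 114 112 113 113 113 112  55  53  53  59  71 172
 173 171 168 110  65  54  54  90 150 153 110 110 112 117 175 177 149 149
 150 150 151 152]
row 217 [114 113 113 113 113 112 112 112 112 112 111 112  59  53  86 213 212 168
 172 170 167 166 168  53  53  96 109 109 108 109 109 108 108 114 145 145
 143 143 143 144]
pack
[[157.1221 182.038 ]
 [169.4962 181.8391]
 [177.1383 259.9789]
 [165.7858 260.2412]]
top knob px [212.8783 208.6641]
[[176 175 175 172 170 170 167 163 158 153 144 135 122]
 [176 176 175 173 172 170 169 164 161 156 148 140 128]
 [176 178 176 174 173 171 168 167 162 159 151 143 133]
 [177 176 177 175 174 173 170 169 164 159 154 148 137]
 [178 176 177 176 173 173 171 170 167 163 158 151 143]
 [178 176 177 176 176 174 173 170 168 164 159 154 147]
 [178 177 177 177 176 175 173 172 169 167 164 157 150]
 [179 179 177 178 176 175 174 172 171 169 165 160 153]
 [179 178 178 178 178 176 175 173 171 169 166 161 157]]
```

The bar is centred at column 255.5, against 255.7 predicted for shut (184° would give 261), so the lever is shut. I do a last check on the pack, then hand in.

```bash
python3 - <<'E'
from h import *
from workcell import order
c,im=load('w13'); hsv=cv2.cvtColor(im,cv2.COLOR_BGR2HSV)
for t in (170,190,205): print(t); blobs(c,hsv[...,2]>t,.094,150,(145,165,200,275))
E
python3 -c "
from workcell import order
print(order.job_done())"
```

```text
170
px [159. 212.] ctr [0.5546 0.0417] size mm 105.3 32.4 long axis deg 7.4
190
px [167. 222.] ctr [0.5623 0.0519] size mm 87.2 13.6 long axis deg 7.6
205
px [167. 222.] ctr [0.5618 0.0518] size mm 86.2 13.1 long axis deg 7.6
the job is handed in; nothing more can be done
None
```

The job is handed in at about 29.5 s on the robot's clock: the card pack is in the slot, the cassette is in the bay, and the lever is shut. The hand-in gave no verdict, so this rests on my own measurements.

**Last checks**
- **Card pack:** its top measured 86.2 × 13.1 mm at the seated height, about 1 mm from the slot's centre. It met the floor with about 7 N.
- **Cassette:** after release its label measured 46.5 × 24.5 mm at the seated height, about 1.7 mm from the bay's centre. The lever was open at about 1.76 rad at that point. The last picture shows it still in line under the bar; I did not measure its height again.
- **Lever:** it stopped against about 8 N, and the bar lies within about 0.5° of shut in the wrist picture. The top camera could not confirm this because the arm blocked its view.

**What went wrong on the way**
- The first pack grasp came out about 9 mm too high, so I redid it.
- One fast transfer overshot and tilted the tool.
- The last joint reached its range limit on the way to the bay, so I turned the gripper half round.

The arm made no contact I noticed with the can, mug, books or plates, but I did not measure their positions again.

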